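# Lock the sprung service hatch of a bench incubator

### The arm

A 7-joint arm with a two-finger parallel gripper is mounted at the origin on the work surface. World frame = base frame: x ahead of the robot, y to its left, z up, the work surface at z = 0. Lengths are in m, angles in rad, forces in N, time in s.
With the tool pointing down it reaches from about 0.425 to 0.875 m from the base axis. Payload 8.4 kg.
Tool frame: the origin (TCP) lies midway between the tips of the shut fingers; the grasp point (between the pads) lies 19 mm behind it; z points along the fingers, x is the direction in which the jaws open and shut, and the axes are right-handed (so a half turn about z gives the same grasp; the last joint's range is limited). The gripper opens to 85 mm and grips with 20 to 120 N. Pads are 22 mm wide; open, the fingers measure 114 mm over their backs; the gripper's body (76 mm by 85 mm) begins 54 mm behind the grasp point. The pads swing forward as they close: fully open they stand 13 mm farther back than shut.
Start: joints at [-1.431, 0.333, 0.04, 1.465, -0.013, 1.343, -0.059], TCP at [0.154, 0.632, 0.197] pointing down, gripper open.
Joint ranges: [-2.58, 2.58], [-0.38, 2.09], [-1.3, 1.39], [0.25, 2.4], [-1.5, 4.64], [0.08, 2.09], [-2.65, 2.65]. Speed limits (rad/s): [2.22, 2.22, 2.79, 2.79, 3.14, 3.14, 3.14].

### API

Orientations are given as a unit quaternion [x, y, z, w].
In Python, from plant import r, grab_frame gives the robot as it stands.
- The arm moves only by the tool servo_tool, never from a script. Its argument "series" is a list that holds one entry, the list of rows, each a list of 7 numbers: the closure, from -1 (fully open) to 1 (shut), then the shift along the tool's x, y, z in m, then the turn, a rotation vector about the tool's x, y, z in degrees. In form: [[[jaw, x, y, z, ax, ay, az], ...]]. A call has 1 to 12 rows; each row is the pose to reach, as a shift and turn from the pose commanded when the call began, along the tool's axes at that moment; what a row does not reach only later rows make up. A row lasts 1/12 s, in which the tool goes at most 41.7 mm and 7.16 degrees, less where a joint would pass 70% of its speed; a pose out of reach is approached as far as the arm can. A call with a gripper value outside its range is refused whole. The fingers move at their own pace and stop on an object; "force" is the grip in N (left out, the last holds). Time passes only in rows, so rows that repeat a pose let the fingers close. It gives the time, the measured TCP pose, the force and the opening at its end, in the units of the state.
- r.observe(): the state, without advancing time (a new reading comes with each control period).
- grab_frame(name): name is "side" or "top" or "wrist"; returns a dict with "img" (480x640x3 uint8, blue, green, red), "fov_y" (degrees; the focal length in pixels is half the picture's height over the tangent of half this angle, whatever the lens; pixels are square), "cx", "cy" (the principal point, pixels), "xyz" and "attitude" of the camera in the world; the wrist camera has in their place "mount" (4x4, takes a point from camera to tool coordinates, whose origin is the TCP and whose axes are the tool frame's). Camera axes: x right, y down, z forward; pixel columns grow to the right and rows downward; lengths in m; the calibration is good to about 2 mm. A picture is of the moment at which its call begins: read the wrist's pose just before it. There is no depth.
- r.finish_job(): hands the job in, once; it reports no verdict.
The state is a dict: "t": time; "qpos": joint angles; "qvel": joint speeds; "joint_efforts": joint torques, N m; "position": TCP position; "orientation": TCP orientation; "ft_force": force on the tool from outside, world axes, zero at the start; "moment": the same for the moment, N m; "gripper_width": opening from 0.0 (shut) to 1.0 (fully open).
Only numpy, scipy, OpenCV 4.12 (cv2) and the standard library are available. Lean on these libraries where they do the work, as an engineer would, in place of code of your own. Each camera call takes 0.05 s, during which the arm holds its last target. There are 200 camera calls.

### The job

The service hatch on top of the bench incubator has sprung slightly ajar. Set a fingertip, or the shut fingers together, in the slot of the hatch's round quarter-turn fastener, press the hatch down flush, and while pressing turn the fastener clockwise a quarter turn to its stop, so that the hatch stays locked down when you let go and move clear. Pick up and lift nothing, do not pull the hatch further open, and leave everything else standing where it is.

Things in the scene. Friction and masses are not known exactly. Their poses are not given: they have to be found in the camera images.
- slot (a point): middle of the slot's floor, on the axis of the round metal fastener near the hatch's free edge: a disc 83 mm across with a slot straight across it, 30 mm wide, 83 long, 14 deep. Its top is level with the fixed 100 mm black collar around it, which closes the slot's ends. z up, y along the slot, turning with it. 104 mm above the bench when shut, 22 mm more ajar. Tips 18 mm off-centre turn it most surely
- slot_floor: the flat floor of the slot, 29 x 77 mm, fixed in the fastener; origin on the fastener's axis 2 mm below the floor's surface, axes as for slot. The fingertips press here
- fastener (a joint): angle of the fastener, rad: near 0 unlocked (slot parallel to the hatch's free edge), grows clockwise from above, stop at 1.571 locked. Light friction, 0.05 N m; stays where left. Its tongue goes beneath the housing's lip as it turns: turned before the hatch is down, the tongue lands on the lip and the hatch cannot shut
- hatch (a joint): angle of the hatch, rad: 0 shut and flush, about 0.13 as it stands ajar. It is hinged along its edge farthest from the robot. A spring keeps it ajar; holding it shut takes about 4 N down on the fastener. Released unlocked, it rises again; released locked, it stays within 0.02
- hatch_edge (a point): middle of the top of the hatch's free edge, nearest the robot. The hatch is a grey plate 216 mm from hinge to free edge, 168 mm wide and 10 mm thick; the fastener's axis lies 54 mm from the free edge, midway along it. Axes: -x from the hinge towards the free edge, y along the hinge, z out of the hatch
- incubator: the fixed light-coloured housing, 240 x 300 mm, 90 mm tall to its flat deck; origin at the centre of its underside, x from front to back, y to the left. The hatch lies on the right part of the deck, its hinge line 100 mm behind and its middle 50 mm to the right of the origin
- jar: a small capped amber jar, 44 mm across, 60 mm tall, standing on the incubator's deck to the left of the hatch (bystander); origin at the centre of its underside
- tip_box: a closed pipette-tip box, 62 x 52 x 44 mm, standing on the incubator's deck to the left of the hatch (bystander); origin at the centre of its underside
- beaker: a small glass beaker, 52 mm across, 65 mm tall, on the bench beside the incubator, to the right of the hatch (bystander); origin at the centre of its underside
- reagent: a capped reagent bottle, 60 mm across, 130 mm tall, on the bench to the left (bystander); origin at the centre of its underside
- mortar: a white ceramic bowl, 90 mm across, 50 mm tall, on the bench to the left (bystander); origin at the centre of its underside
- dish_stack: a stack of lilac dishes, 70 x 70 x 91 mm, on the bench to the right (bystander); origin at the centre of its underside
- tube_rack: a white rack of tubes, 70 x 160 x 60 mm, on the bench to the right (bystander); origin at the centre of its underside

How it is judged:
By the outcome, as a careful person would: the job done as asked, in the order asked, and still so for the second after the job is handed in, with the robot touching nothing.
It also fails if it takes over 35 s, if anything falls off the work surface, if the arm or the gripper's body presses on something with over 40 N, if the wrist force passes 120 N, or if a joint passes its speed limit or range.

## Working session

There is one attempt and no reset: what is moved stays moved. The work goes in short steps, Python scripts to look and compute and a tool call to move; the robot and the scene stay as the last step left them, time stands still between calls to the robot, and variables do not carry over. Pictures are saved under pics/ and viewed, about 8 in all and at most 12, crops included, and the job is handed in when it is done.

Besides the shell and the picture viewer there is one more tool, called after "Request:" by a JSON object that holds its "name" and its "arguments". servo_tool: Moves the arm, as the interface text tells. Its arguments: {"type":"object","properties":{"series":{"type":"array","items":{"type":"array","items":{"type":"array","items":{"type":"number"}}}},"force":{"type":"number"}},"required":["series"]}

```bash
mkdir -p pics; ls; cat > h.py <<'E'
import numpy as np, cv2
from scipy.spatial.transform import Rotation as R
from plant import r, grab_frame
def cam(name):
    s=r.observe(); f=grab_frame(name)
    if name=="wrist":
        T=np.eye(4);T[:3,:3]=R.from_quat(s["orientation"]).as_matrix();T[:3,3]=s["position"]
        M=T@np.array(f["mount"]);f["P"],f["Rm"]=M[:3,3],M[:3,:3]
    else:
        f["P"]=np.array(f["xyz"]);a=np.array(f["attitude"]);f["Rm"]=R.from_quat(a).as_matrix() if a.size==4 else a.reshape(3,3)
    f["f"]=240/np.tan(np.radians(f["fov_y"])/2)
    return f
def ray(f,u,v):
    d=f["Rm"]@np.array([(u-f["cx"])/f["f"],(v-f["cy"])/f["f"],1]);return f["P"],d
def plane(f,u,v,z):
    p,d=ray(f,u,v);return p+d*(z-p[2])/d[2]
def proj(f,X):
    c=f["Rm"].T@(np.array(X)-f["P"]);return c[:2]/c[2]*f["f"]+[f["cx"],f["cy"]]
E
python3 - <<'E'
from h import *
import pickle
for n in("top","side"):
    f=cam(n);cv2.imwrite(f"pics/{n}0.png",f["img"]);pickle.dump(f,open(n+".pkl","wb"));print(n,f["P"],f["attitude"],f["fov_y"],f["cx"],f["cy"])
print(r.observe())
E
```

```text
pics
top [0.27638933 0.00238744 1.76723276] [ 0.70878757 -0.69929036  0.07142498 -0.05925915] 42.486018624281456 314.57066711743755 236.73471354510642
side [ 0.50399766 -1.04254995  1.09978476] [ 0.92362078 -0.02014823  0.01714237 -0.38239358] 44.39124970600603 310.65505935561544 236.12831764708804
{'t': 0.1, 'qpos': array([-1.43121237,  0.33381988,  0.03986948,  1.46620322, -0.01342472,
        1.34329093, -0.05848756]), 'qvel': array([ 0.00064219, -0.000694  , -0.00032098, -0.00081076, -0.0001319 ,
       -0.00042362, -0.00188125]), 'joint_efforts': array([ 5.16679938e-03, -6.60028696e+01,  1.37108680e+00, -4.06469965e+01,
        1.72857317e-02,  9.12689720e-03,  3.52104018e-05]), 'position': array([0.15364425, 0.63109668, 0.19601336]), 'orientation': array([ 7.86296974e-01,  6.17848314e-01, -5.49603540e-04,  4.77059062e-04]), 'ft_force': array([-0.16865593, -0.01552851, -0.47664929]), 'moment': array([ 0.00685099, -0.06952188, -0.01421272]), 'gripper_width': 0.9994959862049428}
```

View pics/top0.png

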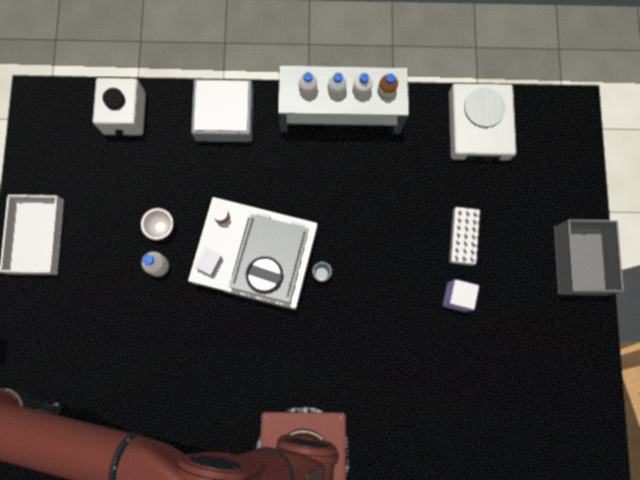

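View pics/side0.png

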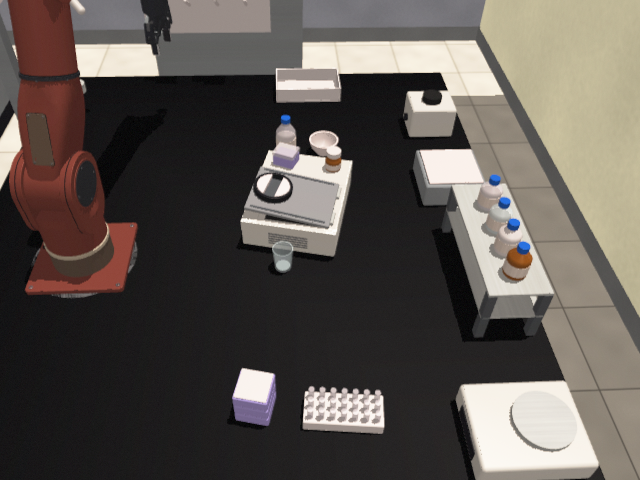

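The top view shows the incubator around (253,252), yawed by about 15°, with the fastener at about (265,274). The jar, tip box and beaker stand close around the hatch. Next I'll measure the fastener and the yaw.

```bash
python3 - <<'E'
from h import *
import pickle
f=pickle.load(open("top.pkl","rb"))
g=cv2.cvtColor(f["img"],cv2.COLOR_BGR2GRAY)
# housing: non-dark blob
m=(g>60).astype(np.uint8)
n,l,s,c=cv2.connectedComponentsWithStats(m)
k=l[225,215] or l[220,240]
b=(l==k).astype(np.uint8);cn=max(cv2.findContours(b,0,2)[0],key=cv2.contourArea)
rc=cv2.minAreaRect(cn);print(rc)
bx=cv2.boxPoints(rc);print([plane(f,*p,.09).round(3) for p in bx])
# collar: dark region within the housing
d=np.zeros_like(b);cv2.drawContours(d,[cn],-1,1,-1);d=cv2.erode(d,np.ones((7,7)))
dk=((g<50)&(d>0)).astype(np.uint8)
n,l,s,c=cv2.connectedComponentsWithStats(dk);print(s,c)
for i in range(1,n):
    if s[i,4]>100:
        ys,xs=np.where(l==i);e=cv2.minEnclosingCircle(np.c_[xs,ys].astype(np.float32));print(e,plane(f,*e[0],.14))
cv2.imwrite("pics/c.png",cv2.resize(f["img"][180:320,170:350],None,fx=4,fy=4,interpolation=2))
E
```

```text
((252.44778442382812, 251.88975524902344), (113.19474792480469, 91.01807403564453), 14.470293045043945)
[array([0.461, 0.322, 0.09 ]), array([0.708, 0.271, 0.09 ]), array([ 0.633, -0.035,  0.09 ]), array([0.388, 0.023, 0.09 ])]
[[     0      0    640    480 307194]
 [   250    266      1      1      1]
 [   248    268      2      2      2]
 [   278    285      1      1      1]
 [   275    288      2      1      2]] [[319.50111005 239.49926105]
 [250.         266.        ]
 [248.5        268.5       ]
 [278.         285.        ]
 [275.5        288.        ]]
```

View pics/c.png

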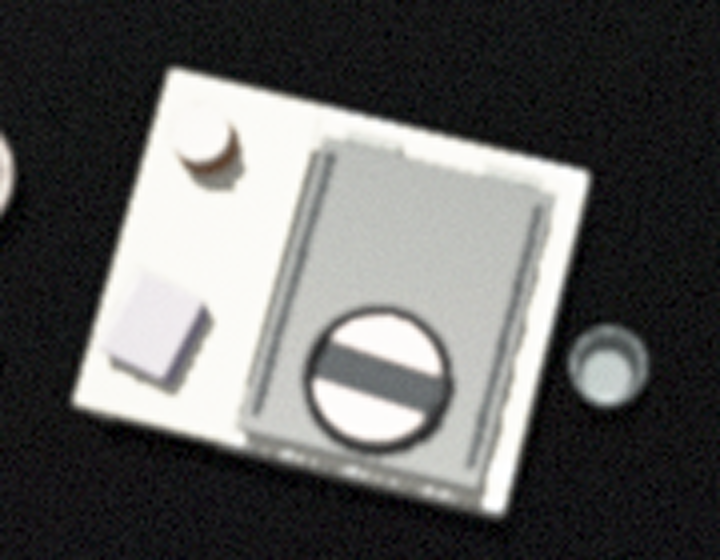

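The enlarged crop shows the disc and collar centred at crop (379,379), which is full-image (264.4,274.4). The slot runs nearly parallel to the free edge, dropping about 14° to the right.

```bash
python3 - <<'E'
from h import *
import pickle
f=pickle.load(open("top.pkl","rb"))
F=plane(f,264.4,274.4,.14);print("F",F)
a=plane(f,170+315/4,180+361/4,.14);b=plane(f,170+450/4,180+394/4,.14);print("slot az",np.degrees(np.arctan2(*(a-b)[1::-1])))
s=r.observe();T=R.from_quat(s["orientation"]);print("tool x,y",T.as_matrix().round(3))
print("shift to above",T.inv().apply([F[0],F[1],.29]-s["position"]).round(3))
E
```

```text
F [0.47779114 0.1077252  0.14      ]
slot az 77.01548559967165
tool x,y [[ 0.237  0.972 -0.   ]
 [ 0.972 -0.237 -0.001]
 [-0.001  0.    -1.   ]]
shift to above [-0.432  0.439 -0.093]
```

Request:
{"name": "servo_tool", "arguments": {"series": [[[1,0,0,-0.04,0,0,0],[1,-0.02,0.02,-0.07,0,0,0],[1,-0.05,0.05,-0.09,0,0,0],[1,-0.077,0.077,-0.093,0,0,0],[1,-0.104,0.104,-0.093,0,0,0],[1,-0.131,0.132,-0.093,0,0,0],[1,-0.158,0.16,-0.093,0,0,0],[1,-0.185,0.188,-0.093,0,0,0],[1,-0.212,0.216,-0.093,0,0,0],[1,-0.239,0.243,-0.093,0,0,0],[1,-0.266,0.27,-0.093,0,0,0],[1,-0.292,0.297,-0.093,0,0,0]]]}}

```text
t: 1.1
position: [0.3738, 0.2755, 0.2897]
orientation: [0.786, 0.618, -0.0, -0.0]
ft_force: [0.7, 0.7, 0.3]
gripper_width: -0.002
```

Request:
{"name": "servo_tool", "arguments": {"series": [[[1,-0.027,0.027,0,0,0,0],[1,-0.054,0.054,0,0,0,0],[1,-0.081,0.081,0,0,0,0],[1,-0.108,0.108,0,0,0,0],[1,-0.13,0.13,0,0,0,0],[1,-0.14,0.142,0,0,0,0],[1,-0.14,0.142,0,0,0,0],[1,-0.14,0.142,0,0,0,0],[1,-0.14,0.142,0,0,0,0]]]}}

```text
t: 1.85
position: [0.4775, 0.1089, 0.2895]
orientation: [0.786, 0.618, -0.0, -0.0]
ft_force: [0.3, -1.1, -0.3]
gripper_width: 0.003
```

```bash
python3 - <<'E'
from h import *
import pickle
s=r.observe();print(s["t"],s["position"],s["qpos"].round(3),s["ft_force"].round(2),s["gripper_width"])
f=cam("wrist");pickle.dump(f,open("w.pkl","wb"));cv2.imwrite("pics/w1.png",f["img"]);print(f["P"],f["Rm"].round(2))
for z in(.12,.14):print(proj(f,[.478,.108,z]))
E
```

```text
1.85 [0.47749269 0.10891094 0.28953221] [-0.907 -0.064  0.569  1.715  0.034  1.481  0.991] [ 0.26 -1.07 -0.35] 0.0026024658146352824
[0.39628323 0.12882312 0.46797849] [[ 0.24  0.92  0.32]
 [ 0.97 -0.22 -0.08]
 [-0.    0.32 -0.95]]
[316.12922679 208.28356278]
[316.07533176 213.39917492]
```

View pics/w1.png

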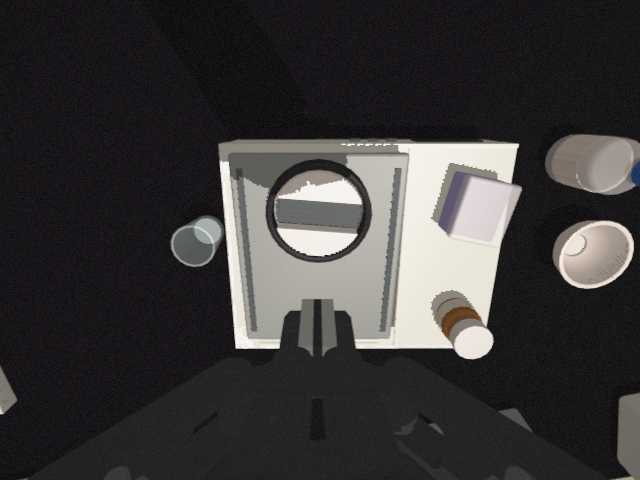

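The wrist view shows the collar ring centred near (318.5,210.5). The slot's upper edge runs from (279,199) to (361,204), and the shut fingertips are at (318,303).

```bash
python3 - <<'E'
from h import *
import pickle
f=pickle.load(open("w.pkl","rb"));s=r.observe()
T=R.from_quat(s["orientation"])
for z in(.135,.14):print(plane(f,318.5,210.5,z))
g=cv2.cvtColor(f["img"],cv2.COLOR_BGR2GRAY)
m=np.zeros_like(g);cv2.circle(m,(318,211),38,1,-1)
d=((g<120)&(m>0)).astype(np.uint8);ys,xs=np.where(cv2.morphologyEx(d,2,np.ones((5,5))))
print("dark centroid",xs.mean(),ys.mean(),len(xs))
p=np.array([plane(f,u,v,.126) for u,v in((279,199),(361,204))])
print("slot az",np.degrees(np.arctan2(*(p[1]-p[0])[1::-1])))
p=np.array([plane(f,u,v,.09) for u,v in((219,143),(518,144))]);print("front edge",np.degrees(np.arctan2(*(p[1]-p[0])[1::-1])))
F=plane(f,318.5,210.5,.139);print("tool shift to F",T.inv().apply(F-s["position"]).round(4))
E
```

```text
[0.4770673  0.11055089 0.135     ]
[0.47585425 0.11082527 0.14      ]
dark centroid 317.7142061281337 213.28523676880224 1795
slot az 72.79008148852228
front edge 76.15667367311895
tool shift to F [ 0.0012 -0.0016  0.1506]
```

Request:
{"name": "servo_tool", "arguments": {"series": [[[1,0.009,0,0.03,0,0,3.5],[1,0.018,0,0.06,0,0,3.5],[1,0.018,0,0.09,0,0,3.5],[1,0.018,0,0.115,0,0,3.5],[1,0.018,0,0.13,0,0,3.5],[1,0.018,0,0.135,0,0,3.5],[1,0.018,0,0.14,0,0,3.5],[1,0.018,0,0.143,0,0,3.5],[1,0.018,0,0.143,0,0,3.5],[1,0.018,0,0.143,0,0,3.5]]]}}

```text
t: 2.73
position: [0.4828, 0.1258, 0.1477]
orientation: [0.805, 0.594, 0.001, 0.0]
ft_force: [0.2, -0.9, -0.6]
gripper_width: -0.002
```

```bash
python3 - <<'E'
from h import *
f=cam("wrist");i=cv2.resize(f["img"][120:360,180:480],None,fx=2.5,fy=2.5);cv2.imwrite("pics/w2.png",i)
s=r.observe();print(s["position"],s["ft_force"],s["t"])
E
```

```text
[0.48286865 0.12572592 0.14772188] [ 0.10210156  0.08762066 -0.00338509] 2.7833
```

View pics/w2.png

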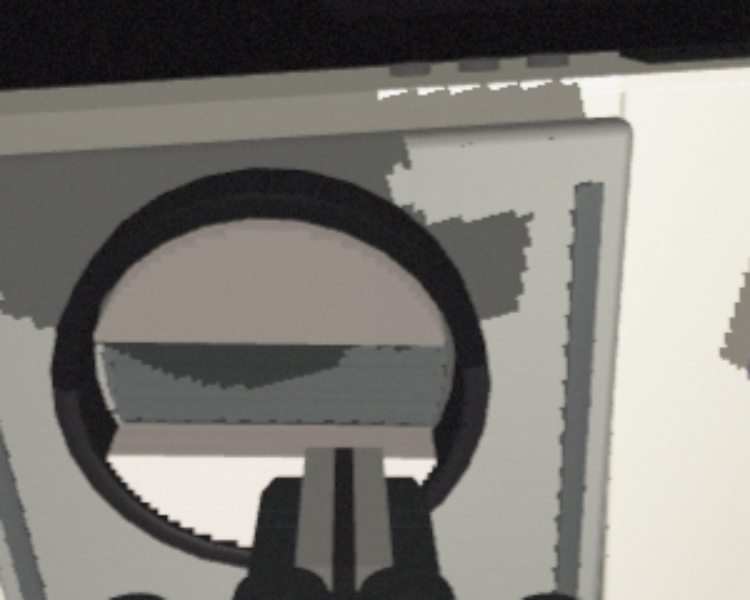

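The slot now lies horizontal in the image, so the angle is right. The tips show at crop (343,450), near the slot's far edge at y=457. I'll check this against the projected TCP.

```bash
python3 - <<'E'
from h import *
s=r.observe();f=cam("wrist");T=R.from_quat(s["orientation"])
c=lambda X:((proj(f,X)-[180,120])*2.5).round(0)
for o in([0,0,0],[0,-.011,0],[0,.011,0],[.0145,0,0],[0,-.011,-.019]):print(o,c(s["position"]+T.apply(o)))
q=lambda u,v,z:plane(f,180+u/2.5,120+v/2.5,z)
for a in((272,345,.14),(272,457,.14),(272,423,.126),(272,395,.14),(343,450,.148)):print(a,q(*a[:2],a[2]).round(4))
print("collar c",q(272,368,.14))
print(f["P"],f["Rm"].round(3),f["fov_y"])
E
```

```text
[0, 0, 0] [342. 404.]
[0, -0.011, 0] [342. 357.]
[0, 0.011, 0] [342. 450.]
[0.0145, 0, 0] [409. 404.]
[0, -0.011, -0.019] [342. 394.]
(272, 345, 0.14) [0.4682 0.1143 0.14  ]
(272, 457, 0.14) [0.4942 0.1055 0.14  ]
(272, 423, 0.126) [0.4924 0.1051 0.126 ]
(272, 395, 0.14) [0.4795 0.1105 0.14  ]
(343, 450, 0.148) [0.4933 0.1228 0.148 ]
collar c [0.4733507  0.11253964 0.14      ]
[0.40269097 0.15054146 0.32602374] [[ 0.296  0.903  0.312]
 [ 0.955 -0.28  -0.095]
 [ 0.001  0.326 -0.945]] 66.64349106991519
```

The visible tip end is about 11 mm or more from where the calibration puts it. I'll check with the side and top cameras before going down.

```bash
python3 - <<'E'
from h import *
s=r.observe();T=R.from_quat(s["orientation"])
o=[]
for n in("side","top"):
    f=cam(n)
    c=proj(f,s["position"]).round(1);u,v=int(c[0])-32,int(c[1])-35
    print(n,c,(c-[u,v])*6)
    for a in([0,-.011,0],[0,.011,0],[0.0085,-.011,0],[0.0085,-.011,-.037]):print(a,((proj(f,s["position"]+T.apply(a))-[u,v])*6).round(0))
    o.append(cv2.resize(f["img"][v:v+70,u:u+64],None,fx=6,fy=6,interpolation=2))
cv2.imwrite("pics/st.png",np.hstack(o))
w=cam("wrist");print(np.round(w["mount"],4),w["cx"],w["cy"])
E
```

```text
side [273.2 176.4] [193.2 212.4]
[0, -0.011, 0] [168. 208.]
[0, 0.011, 0] [218. 217.]
[0.0085, -0.011, 0] [174. 196.]
[0.0085, -0.011, -0.037] [171. 127.]
top [257.5 272. ] [195. 210.]
[0, -0.011, 0] [187. 234.]
[0, 0.011, 0] [203. 187.]
[0.0085, -0.011, 0] [168. 228.]
[0.0085, -0.011, -0.037] [161. 217.]
[[ 1.000e+00 -7.000e-04 -1.000e-04  2.000e-04]
 [ 7.000e-04  9.456e-01  3.254e-01 -8.380e-02]
 [-2.000e-04 -3.254e-01  9.456e-01 -1.784e-01]
 [ 0.000e+00  0.000e+00  0.000e+00  1.000e+00]] 317.0842736493604 242.33710352482126
```

View pics/st.png

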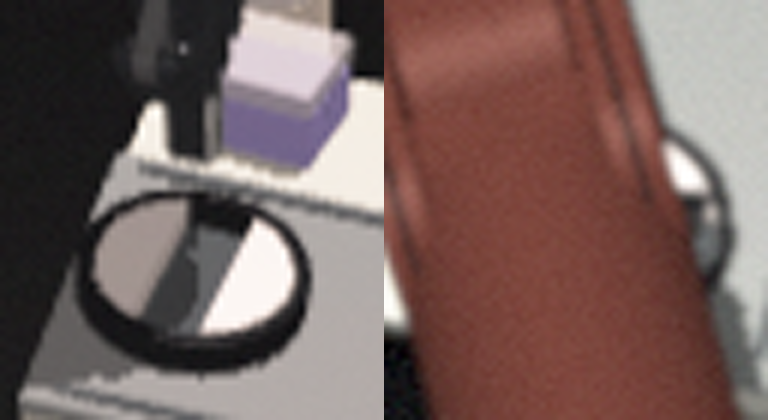

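```bash
python3 - <<'E'
from h import *
s=r.observe();T=R.from_quat(s["orientation"])
w=cam("wrist");f=cam("side")
c=proj(f,s["position"]).round(1);u,v=int(c[0])-32,int(c[1])-35
for d in(0,-.02,-.03,-.04,-.05):
    X=s["position"]+T.apply([0,-.011,d]);Y=s["position"]+T.apply([-.01,0,d])
    print(d,((proj(w,X)-[180,120])*2.5).round(0),((proj(f,Y)-[u,v])*6).round(0))
# two-ray triangulation of the visible tip end
p1,d1=ray(w,180+343/2.5,120+450/2.5);p2,d2=ray(f,u+192/6,v+158/6)
t=np.linalg.lstsq(np.c_[d1,-d2],p2-p1,rcond=None)[0];a,b=p1+t[0]*d1,p2+t[1]*d2
print(a,b,T.inv().apply((a+b)/2-s["position"]))
E
```

```text
0 [342. 357.] [186. 228.]
-0.02 [342. 397.] [184. 191.]
-0.03 [342. 420.] [183. 172.]
-0.04 [342. 446.] [183. 153.]
-0.05 [342. 476.] [182. 134.]
[0.47979866 0.12664096 0.17358475] [0.4832518  0.12792904 0.17513782] [ 0.00136888 -0.00155106 -0.02709166]
```

Both views put the fingers on the expected xy, but the visible tip looks 30–40 mm higher than the reported TCP. I'll go down gently and let the force show where contact is.

Request:
{"name": "servo_tool", "arguments": {"series": [[[1,0,0,0.004,0,0,0],[1,0,0,0.008,0,0,0],[1,0,0,0.012,0,0,0],[1,0,0,0.016,0,0,0],[1,0,0,0.016,0,0,0]]]}}

```text
t: 3.5
position: [0.4817, 0.1252, 0.1297]
orientation: [0.805, 0.594, -0.001, -0.0]
ft_force: [-0.5, -0.4, 0.1]
gripper_width: 0.004
```

Request:
{"name": "servo_tool", "arguments": {"series": [[[1,0,0,0.004,0,0,0],[1,0,0,0.007,0,0,0],[1,0,0,0.01,0,0,0],[1,0,0,0.01,0,0,0]]]}}

```text
t: 3.83
position: [0.482, 0.1253, 0.1201]
orientation: [0.805, 0.594, -0.0, -0.0]
ft_force: [-0.2, 0.7, -0.1]
gripper_width: -0.002
```

There's no force at z=0.120, which is below the ajar floor at 0.126, so the tips really are higher than reported. I'll look again.

```bash
python3 - <<'E'
from h import *
s=r.observe();T=R.from_quat(s["orientation"])
w=cam("wrist");f=cam("side")
u,v=238,140
o=[cv2.resize(f["img"][v:v+80,u:u+70],None,fx=5.5,fy=5.5,interpolation=2),cv2.resize(w["img"][120:280+40,220:420][:, :],None,fx=2.0,fy=2.2)]
print(o[0].shape,o[1].shape)
cv2.imwrite("pics/st2.png",np.hstack([o[0],o[1]]))
for d in(0,-.02,-.03,-.04):
    X=s["position"]+T.apply([0,0,d]);print(d,((proj(f,X)-[u,v])*5.5).round(0),((proj(w,X)-[220,120])*[2,2.2]).round(0)+[385,0])
E
```

```text
(440, 385, 3) (440, 400, 3)
0 [193. 247.] [578. 356.]
-0.02 [192. 213.] [578. 395.]
-0.03 [191. 197.] [578. 417.]
-0.04 [191. 180.] [578. 443.]
```

View pics/st2.png

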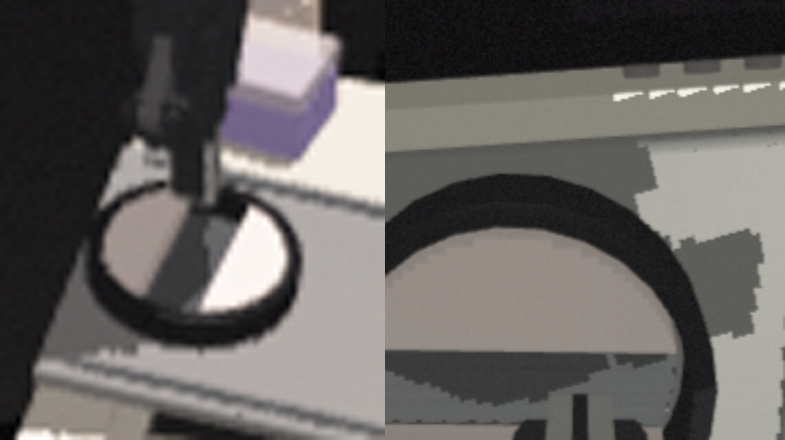

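```bash
python3 - <<'E'
from h import *
s=r.observe();T=R.from_quat(s["orientation"])
w=cam("wrist");f=cam("side")
tl=lambda X:(T.inv().apply(X-s["position"])*1000).round(1)
W=lambda u,v,z:plane(w,220+(u-385)/2,120+v/2.2,z)
S=lambda u,v,z:plane(f,238+u/5.5,140+v/5.5,z)
print("slot near top",tl(W(580,352,.14)),"far floor",tl(W(580,423,.126)))
for z in(.12,.13,.14,.145,.15):print(z,"wrist tip",tl(W(580,394,z)),"side L,R",tl(S(170,197,z)),tl(S(218,205,z)))
E
```

```text
slot near top [  0.4 -10.  -19.3] far floor [ 0.4 15.5 -5.3]
0.12 wrist tip [ 0.4 10.8  0.7] side L,R [ 32.1 -21.6   0.7] [32.4  2.1  0.7]
0.13 wrist tip [ 0.4  5.5 -9.3] side L,R [ 20.4 -17.6  -9.3] [20.8  5.8 -9.3]
0.14 wrist tip [  0.4   0.2 -19.3] side L,R [  8.8 -13.7 -19.3] [  9.1   9.6 -19.3]
0.145 wrist tip [  0.4  -2.4 -24.3] side L,R [  3.  -11.7 -24.3] [  3.3  11.4 -24.3]
0.15 wrist tip [  0.4  -5.  -29.3] side L,R [ -2.9  -9.7 -29.3] [ -2.5  13.3 -29.3]
```

Triangulating with both cameras puts the visible tips at z≈0.155, about 35 mm above the reported TCP. Laterally they sit over the slot, which is centred about 2 mm towards +y in the tool frame. I'll keep going down and watch the force.

Request:
{"name": "servo_tool", "arguments": {"series": [[[1,0,0.0015,0.004,0,0,0],[1,0,0.0015,0.008,0,0,0],[1,0,0.0015,0.011,0,0,0],[1,0,0.0015,0.014,0,0,0],[1,0,0.0015,0.014,0,0,0]]]}}

```text
t: 4.45
position: [0.4833, 0.1248, 0.106]
orientation: [0.805, 0.594, -0.001, -0.0]
ft_force: [-0.7, 0.2, 0.6]
gripper_width: 0.004
```

Request:
{"name": "servo_tool", "arguments": {"series": [[[1,0,0,0.002,0,0,0],[1,0,0,0.004,0,0,0],[1,0,0,0.006,0,0,0],[1,0,0,0.006,0,0,0]]]}}

```text
t: 4.78
position: [0.4836, 0.1249, 0.1004]
orientation: [0.805, 0.594, -0.0, -0.0]
ft_force: [-0.3, 0.5, -0.4]
gripper_width: 0.005
```

Request:
{"name": "servo_tool", "arguments": {"series": [[[1,0,0,0.002,0,0,0],[1,0,0,0.004,0,0,0],[1,0,0,0.006,0,0,0],[1,0,0,0.006,0,0,0]]]}}

```text
t: 5.12
position: [0.4835, 0.1249, 0.0944]
orientation: [0.805, 0.594, -0.0, -0.0]
ft_force: [-0.1, 0.1, 0.5]
gripper_width: 0.001
```

```bash
python3 - <<'E'
from h import *
s=r.observe();print(s["position"],s["ft_force"],s["moment"])
w=cam("wrist");f=cam("side")
u,v=238,140
cv2.imwrite("pics/st3.png",np.hstack([cv2.resize(f["img"][v:v+80,u:u+70],None,fx=5.5,fy=5.5,interpolation=2),cv2.resize(w["img"][160:360,220:420],(400,440))]))
E
```

```text
[0.48352077 0.12490688 0.09437588] [-0.12605791  0.10687124  0.48118234] [0.04932729 0.01510845 0.01107325]
```

View pics/st3.png

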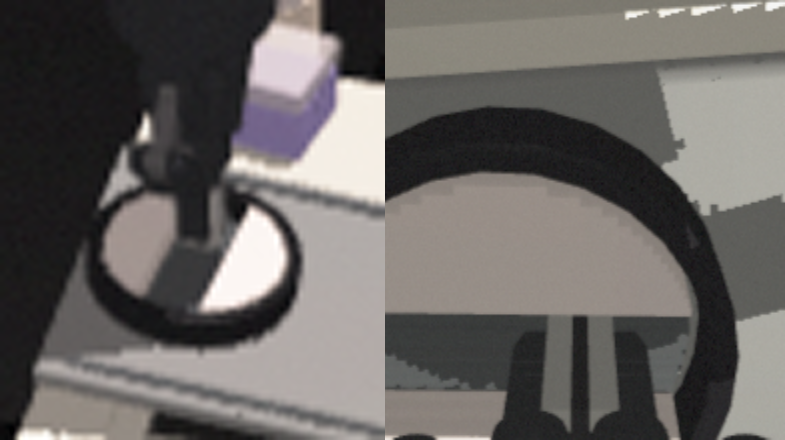

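The tips are now entering the slot: the wrist view shows them just inside the near edge, and the side view shows them within the collar. There's no force yet and the hatch is still ajar. I'll keep going down.

Request:
{"name": "servo_tool", "arguments": {"series": [[[1,0,0,0.002,0,0,0],[1,0,0,0.004,0,0,0],[1,0,0,0.006,0,0,0],[1,0,0,0.008,0,0,0],[1,0,0,0.008,0,0,0]]]}}

```text
t: 5.63
position: [0.4835, 0.1249, 0.0864]
orientation: [0.805, 0.594, -0.0, -0.0]
ft_force: [-0.1, -0.1, -0.2]
gripper_width: -0.003
```

Request:
{"name": "servo_tool", "arguments": {"series": [[[1,0,-0.0005,0.002,0,0,0],[1,0,-0.001,0.004,0,0,0],[1,0,-0.001,0.006,0,0,0],[1,0,-0.001,0.006,0,0,0]]]}}

```text
t: 5.97
position: [0.4827, 0.1252, 0.0805]
orientation: [0.805, 0.594, -0.0, 0.0]
ft_force: [0.6, -0.1, 1.6]
gripper_width: 0.001
```

Request:
{"name": "servo_tool", "arguments": {"series": [[[1,0,-0.0005,0.003,0,0,0],[1,0,-0.001,0.006,0,0,0],[1,0,-0.001,0.009,0,0,0],[1,0,-0.001,0.009,0,0,0]]]}}

```text
t: 6.3
position: [0.4817, 0.1255, 0.0713]
orientation: [0.805, 0.594, -0.0, 0.0]
ft_force: [-0.7, -0.1, 2.2]
gripper_width: -0.004
```

Request:
{"name": "servo_tool", "arguments": {"series": [[[1,0,-0.0005,0.002,0,0,0],[1,0,-0.001,0.004,0,0,0],[1,0,-0.001,0.006,0,0,0],[1,0,-0.001,0.006,0,0,0]]]}}

```text
t: 6.63
position: [0.4823, 0.1257, 0.069]
orientation: [0.805, 0.593, 0.001, -0.0]
ft_force: [-12.6, -6.1, 39.9]
gripper_width: 0.0
```

The hatch hit its stop at z≈0.069, which matches the 35 mm offset. 40 N is more than needed, so I'll back off to about 15 N and check.

Request:
{"name": "servo_tool", "arguments": {"series": [[[1,0,-0.001,-0.002,0,0,0],[1,0,-0.001,-0.0025,0,0,0],[1,0,-0.001,-0.0025,0,0,0]]]}}

```text
t: 6.88
position: [0.4813, 0.1262, 0.0695]
orientation: [0.805, 0.593, 0.001, 0.0]
ft_force: [-0.3, -2.4, 11.1]
gripper_width: -0.002
```

```bash
python3 - <<'E'
from h import *
s=r.observe();print(s["t"],s["position"],s["ft_force"],s["moment"],s["qpos"].round(2))
w=cam("wrist");f=cam("side")
u,v=238,140
cv2.imwrite("pics/st4.png",np.hstack([cv2.resize(f["img"][v:v+80,u:u+70],None,fx=5.5,fy=5.5,interpolation=2),cv2.resize(w["img"][160:360,220:420],(400,440))]))
E
```

```text
6.8833 [0.4813485  0.12623458 0.06945824] [-0.2635322  -2.37974728 11.08520939] [-0.6144362   0.02404825  0.00732578] [-0.88  0.14  0.58  2.01 -0.09  1.02  1.01]
```

View pics/st4.png

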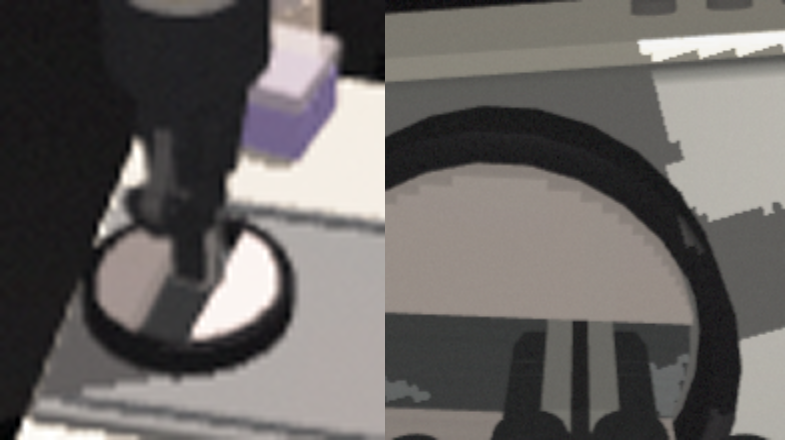

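The hatch is flush: in the side view its free edge now meets the deck, and the tips are in the slot about 18 mm off the axis. Wrist force is 11 N down. Now I'll turn clockwise in 30° arcs about the axis while pressing.

Request:
{"name": "servo_tool", "arguments": {"series": [[[1,-0.0003,0.0016,0.0005,0,0,5],[1,-0.0007,0.0031,0.0005,0,0,10],[1,-0.0013,0.0046,0.0005,0,0,15],[1,-0.002,0.006,0.0005,0,0,20],[1,-0.0028,0.0074,0.0005,0,0,25],[1,-0.0038,0.0086,0.0005,0,0,30],[1,-0.0038,0.0086,0.0005,0,0,30]]]}}

```text
t: 7.57
position: [0.489, 0.1218, 0.0695]
orientation: [0.932, 0.363, 0.002, -0.001]
ft_force: [0.5, 3.1, 14.1]
gripper_width: 0.005
```

Request:
{"name": "servo_tool", "arguments": {"series": [[[1,-0.0003,0.0016,0,0,0,5],[1,-0.0007,0.0031,0,0,0,10],[1,-0.0013,0.0046,0,0,0,15],[1,-0.002,0.006,0,0,0,20],[1,-0.0028,0.0074,0,0,0,25],[1,-0.0038,0.0086,0,0,0,30],[1,-0.0038,0.0086,0,0,0,30]]]}}

```text
t: 8.15
position: [0.4927, 0.1132, 0.0695]
orientation: [0.994, 0.109, 0.003, -0.001]
ft_force: [2.7, 2.9, 10.9]
gripper_width: -0.001
```

```bash
python3 - <<'E'
from h import *
s=r.observe();print(s["t"],s["position"],s["ft_force"],s["moment"],s["qpos"].round(2))
w=cam("wrist");f=cam("side")
u,v=238,140
cv2.imwrite("pics/st5.png",np.hstack([cv2.resize(f["img"][v:v+80,u:u+70],None,fx=5.5,fy=5.5,interpolation=2),cv2.resize(w["img"][160:360,220:420],(400,440))]))
E
```

```text
8.15 [0.49271243 0.11321099 0.06952322] [ 2.70262524  2.90114152 10.86398106] [ 0.84546012 -0.77419408  0.00123471] [-0.95  0.16  0.7   2.   -0.13  1.02  0.03]
```

View pics/st5.png

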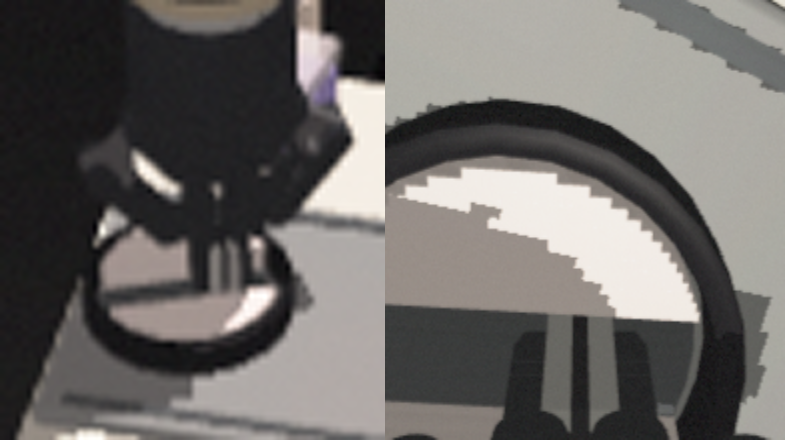

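The fastener follows the fingers: the slot has turned about 60° with the tool and the hatch is still down. Next come the last arc and a little overtravel to reach the stop.

Request:
{"name": "servo_tool", "arguments": {"series": [[[1,-0.0003,0.0016,0,0,0,5],[1,-0.0007,0.0031,0,0,0,10],[1,-0.0013,0.0046,0,0,0,15],[1,-0.002,0.006,0,0,0,20],[1,-0.0028,0.0074,0,0,0,25],[1,-0.0033,0.008,0,0,0,27.5],[1,-0.0033,0.008,0,0,0,27.5]]]}}

```text
t: 8.83
position: [0.4912, 0.1046, 0.0695]
orientation: [0.992, -0.129, 0.002, -0.002]
ft_force: [2.7, 3.9, 11.8]
gripper_width: 0.001
```

Request:
{"name": "servo_tool", "arguments": {"series": [[[1,-0.0001,0.001,0,0,0,2],[1,-0.0002,0.002,0,0,0,4],[1,-0.0003,0.003,0,0,0,4],[1,-0.0003,0.003,0,0,0,4]]]}}

```text
t: 9.17
position: [0.4906, 0.1031, 0.0696]
orientation: [0.987, -0.162, 0.003, -0.003]
ft_force: [4.7, 7.8, 7.6]
gripper_width: 0.004
```

Request:
{"name": "servo_tool", "arguments": {"series": [[[1,0,0.001,0.0005,0,0,0],[1,0,0.002,0.0005,0,0,0],[1,0,0.003,0.0005,0,0,0],[1,0,0.003,0.0005,0,0,0]]]}}

```text
t: 9.5
position: [0.4906, 0.1029, 0.0696]
orientation: [0.987, -0.16, 0.004, -0.004]
ft_force: [7.1, 17.1, 6.1]
gripper_width: 0.001
```

```bash
python3 - <<'E'
from h import *
s=r.observe();print(s["t"],s["position"],s["ft_force"],s["moment"],s["qpos"].round(2),R.from_quat(s["orientation"]).as_matrix()[:,0])
w=cam("wrist");f=cam("side")
u,v=238,140
cv2.imwrite("pics/st6.png",np.hstack([cv2.resize(f["img"][v:v+80,u:u+70],None,fx=5.5,fy=5.5,interpolation=2),cv2.resize(w["img"][160:360,220:420],(400,440))]))
E
```

```text
9.5 [0.49055133 0.1028678  0.06961507] [ 7.13455787 17.11840038  6.05043769] [ 3.70352797 -1.70601097  0.13477232] [-1.    0.16  0.78  2.01 -0.14  1.01 -0.48] [ 0.9484747  -0.31680405  0.00556192]
```

View pics/st6.png

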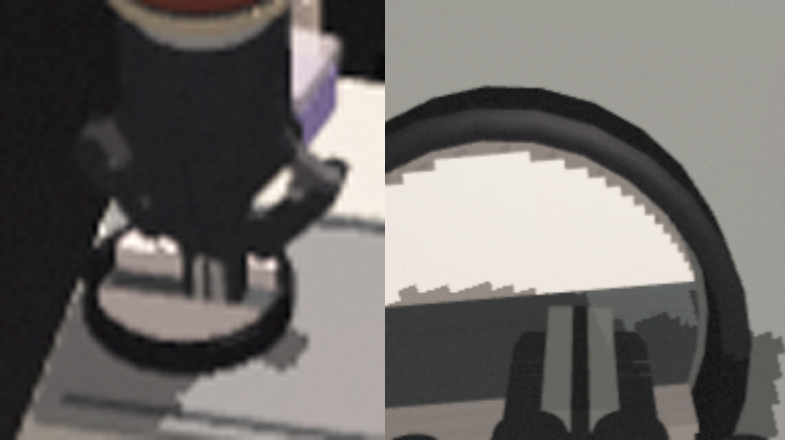

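The tool has stalled against 17 N of side force, which means the stop. The slot's azimuth works out as about −18.5°+5° ≈ −13.5°, 90° from the free-edge direction. I'll take off the side load and then lift straight out.

Request:
{"name": "servo_tool", "arguments": {"series": [[[1,0,-0.002,0,0,0,0],[1,0,-0.004,0,0,0,0],[1,0,-0.0055,0,0,0,0],[1,0,-0.0055,0,0,0,0]]]}}

```text
t: 9.93
position: [0.4905, 0.103, 0.0693]
orientation: [0.987, -0.162, 0.002, -0.001]
ft_force: [-2.0, -0.8, 20.8]
gripper_width: 0.0
```

Side load is gone, so I'll lift clear.

Request:
{"name": "servo_tool", "arguments": {"series": [[[1,0,0,-0.002,0,0,0],[1,0,-0.001,-0.006,0,0,0],[1,0,-0.001,-0.015,0,0,0],[1,0,-0.001,-0.03,0,0,0],[1,0,-0.001,-0.06,0,0,0],[1,0,-0.001,-0.09,0,0,0],[1,0,-0.001,-0.12,0,0,0],[1,0,-0.001,-0.15,0,0,0],[1,0,-0.001,-0.18,0,0,0],[1,0,-0.001,-0.19,0,0,0],[1,0,-0.001,-0.19,0,0,0]]]}}

```text
t: 10.85
position: [0.4897, 0.1032, 0.26]
orientation: [0.987, -0.162, 0.001, -0.001]
ft_force: [0.4, 1.0, -0.2]
gripper_width: -0.002
```

```bash
python3 - <<'E'
from h import *
s=r.observe();print(s["t"],s["position"],s["ft_force"])
w=cam("wrist");f=cam("side")
cv2.imwrite("pics/st7.png",np.hstack([cv2.resize(f["img"][130:290,220:370],None,fx=2.8,fy=2.8,interpolation=2)[:440],cv2.resize(w["img"],(373,280)).copy() if 0 else cv2.resize(w["img"][60:400,170:440],(350,440))]))
E
```

```text
10.85 [0.48968664 0.10323163 0.26000987] [ 0.36686549  0.98722957 -0.15942153]
```

View pics/st7.png

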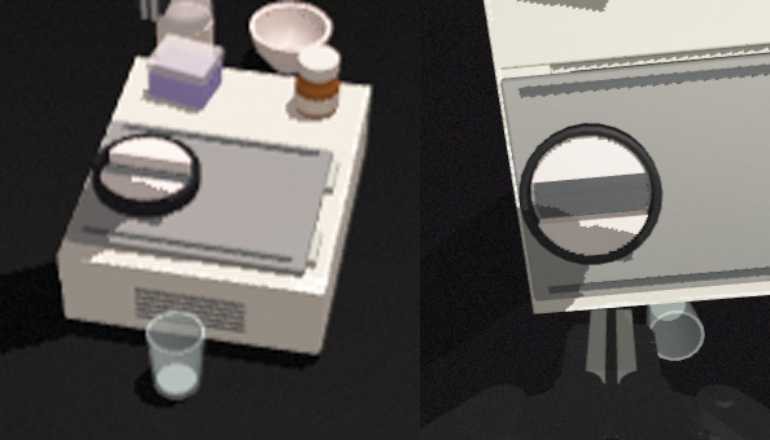

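After release the hatch stays flush, the slot runs parallel to the side rails, and the jar, tip box and beaker haven't moved.

```bash
python3 -c "
from plant import r
print(r.finish_job())"
```

```text
the job is handed in; nothing more can be done
None
```

The hatch is pressed down flush and locked, and I handed the job in at about 11 s on the robot's clock. I set the shut fingers in the slot about 18 mm off-centre, pressed the hatch down, and turned the fastener clockwise to its stop while pressing. I then took off the side load and lifted clear.

**Last checks:**
- At the stop, the tool stalled against 17 N of side force.
- After I let go, the pictures show the hatch flush and the slot parallel to the side rails to within a degree or two, so the fastener has made its quarter turn.
- The jar, tip box and beaker are where they were, and the wrist force is near zero. I didn't re-measure the bystanders farther away, but the arm went nowhere near them after it reached the incubator.

**What disagreed:**
- **Tip height:** the real fingertips were about 35 mm higher than the reported tool point. The cameras showed it, and contact confirmed it (hatch flush at a reported z of 0.069 m against a floor height of 0.104 m). I went by force instead of the reported height.
- **Wrist force:** it briefly reached about 42 N when the hatch met its stop, and I backed off at once. That is well under the 120 N wrist limit. The 40 N limit covers the arm and gripper body, and only the fingertips were touching.

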